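# Find the high spot of an eccentric shaft in V-blocks

### The job

Lift the steel shaft off the sloping wooden rest and lay it level in the two steel V-blocks, its ring under the indicator and its cross handle towards the robot. Then press the indicator down until its sprung plunger is pushed in by about half its travel, never to its stop, and let go. Finally turn the shaft with its handle until the ring's high spot points straight up under the plunger, where the reading is highest, and leave it so.

Things in the scene. Friction and masses are not known exactly. Their poses are not given: they have to be found in the camera images.
- shaft: Loose steel shaft, 24 mm diameter, 190 mm long, 0.6 kg; origin on its axis at mid-length, x along it towards the ring end, z towards the ring's high spot. Its bare middle, x = -30 to +20 mm, is for gripping. It starts on the sloping rest, ring end far and low, handle to the left, 60 degrees from upright, high spot to the right. Friction holds its roll in the V-blocks
- handle_end (a point): Outer end of the shaft's one radial handle bar, 12 mm thick, 76 mm from the shaft's axis, on a 34 mm hub at x = -93 to -77 mm of the shaft. The bar points 120 degrees from the high spot, towards the shaft's y (direction 0, 0.866, -0.5). Laid in level with its starting roll, the shaft needs 60 degrees more, which pressing the bar down gives
- high_spot (a point): Point of the ring's surface farthest from the shaft's axis (25 mm; 15 mm opposite), at mid-width. The ring: 40 mm diameter, 5 mm off-centre, at x = 63 to 89 mm of the shaft
- sloping_rest: Fixed wooden rest, 200 x 76 mm base; origin at the centre of its underside, x away from the robot, z up. Two V seats carry the shaft with its axis 90 mm above the bench at mid-length, falling at 25 degrees towards x; a stop holds its low end
- gauge_set: Fixed steel base plate 245 x 80 x 12 mm with two V-blocks and the indicator's column; origin on the bench under point v_axis, x away from the robot along the grooves, z up. V-blocks 20 mm thick, 68 mm wide, at x = -50 and +40 mm; the V's lips are 24 mm either side of its middle, 92 mm above the bench. Column 22 mm thick, 215 mm high, at x = 142 mm
- v_axis (a point): Where the shaft's origin belongs when it lies in the V-blocks: on the axis of a seated shaft, 85 mm above the bench; the ring (x = 76 mm) is then under the plunger
- carriage (a joint): How far the indicator is lowered on its column, m: 0 top, 0.075 bottom. It slides straight down when its top pad is pressed with about 8 N and stays by friction. At 0 the plunger's tip is 75 mm above the axis of a seated shaft
- pad_top (a point): Centre of the top of the round pad (34 mm across) on the indicator, directly above the plunger, at x = 76 mm of the gauge set; 252 mm above the bench when the carriage is at 0
- plunger (a joint): How far the sprung plunger is pushed into the indicator, m: 0 free, 0.020 at its stop; the spring gives 1 to 4 N
- plunger_tip (a point): Lowest point of the plunger's rounded tip

How it is judged (in metres and radians):
On the way, in this order (a step that is already met when the one before it is completed fails the run):
1. the shaft lies level in both V-blocks, within 9 mm of its place along them, released, the plunger still free (horizontal distance between shaft and v_axis below 0.009 m and z of shaft in the frame of v_axis between -0.003 and 0.003 m and x of high_spot in the frame of v_axis above 0 m and angle between the x axis of shaft and the x axis of gauge_set, either way round below 0.05 rad and contact force between the fingers and shaft below 0.3 N and value of joint plunger below 0.002 m), for 0.2 s.
2. the indicator is lowered onto the ring and let go, the plunger pushed in 5 to 14 mm of its 20 (value of joint plunger between 0.005 and 0.014 m and distance between plunger_tip and shaft below 0.095 m and contact force between the fingers and gauge_set below 0.3 N), for 0.2 s.
3. the shaft is turned until the high spot is up, within 15 degrees (angle between shaft's own z axis and vertical below 0.26 rad), for 0.1 s.
At the end, for the whole second after the job is handed in: The shaft lies at rest in both V-blocks, its origin within 9 mm of its place and within 3 mm of seated height, ring end under the indicator, its axis within 3 degrees of the grooves; the ring's high spot points up within 15 degrees; the plunger is pushed in 5 to 16.5 mm of its 20 (angle between shaft's own z axis and vertical below 0.26 rad and horizontal distance between shaft and v_axis below 0.009 m and z of shaft in the frame of v_axis between -0.003 and 0.003 m and x of high_spot in the frame of v_axis above 0 m and angle between the x axis of shaft and the x axis of gauge_set, either way round below 0.05 rad and value of joint plunger between 0.005 and 0.0165 m and linear speed of shaft below 0.01 m/s and angular speed of shaft below 0.1 rad/s); the robot touches nothing.
It fails at once if the plunger is pushed to its stop (value of joint plunger above 0.0192 m).
It also fails if it takes over 61 s, if anything falls off the work surface, if the arm or the gripper's body presses on something with over 40 N, if the wrist force passes 120 N, or if a joint passes its speed limit or range.

### The arm

A 6-joint arm with a two-finger parallel gripper is mounted at the origin on the work surface; the furniture and walls round the work are solid. World frame = base frame: x ahead of the robot, y to its left, z up, the work surface at z = 0. Lengths are in mm, angles in rad, forces in N, time in s.
With the tool pointing down it reaches from about 275 to 875 mm from the base axis. Payload 12.5 kg.
Tool frame: the origin (TCP) lies on the mounting face of the last link; the fingertips stand 173 mm ahead of it and the grasp point (between the pads) lies 155 mm ahead of it; z points along the fingers, y is the direction in which the jaws open and shut (so a half turn about z gives the same grasp; the last joint's range is limited). The gripper opens to 85 mm and grips with 20 to 120 N. Pads are 22 mm wide; open, the fingers measure 114 mm over their backs; the gripper's body (76 mm by 85 mm) begins 54 mm behind the grasp point. The pads swing forward as they close: fully open they stand 13 mm farther back than shut.
Start: joints at [-1.333, 0.351, 1.652, -0, 1.139, -0.085], TCP at [174.492, -521.573, 404.69] pointing down, gripper open.
Joint ranges: [-2.75, 2.75], [-0.79, 2.1], [0.01, 2.65], [-1.57, 4.71], [0.07, 3.14], [-2.87, 2.87]. Speed limits (rad/s): [2.22, 2.22, 2.79, 3.14, 3.14, 3.14].

### API

Orientations are given as a unit quaternion [x, y, z, w].
In Python, from station import readout, eyes, job gives the robot as it stands.
- The arm moves only by the shell command python3 -m inch 'ROWS'. ROWS is JSON, a list of rows, each a list of 3 entries, a list of its own where there are three numbers: the turn, a rotation vector about the tool's x, y, z in rad, then the shift along the tool's x, y, z in mm, then the finger opening in mm, from 0 to 85.4. In form: [[[ax, ay, az], [x, y, z], hand], ...]. A call has 1 to 20 rows; each row shifts and turns the commanded pose from where the row before left it, along the tool's axes as they then stand; what a row does not reach is not made up. A row lasts 1/8 s, in which the tool goes at most 62.5 mm and 10.7 degrees, less where a joint would pass 70% of its speed; a pose out of reach is approached as far as the arm can. A call is refused whole if a number of a shift passes 62.5 or a number of a turn 0.188, either way. A call with a gripper value outside its range is refused whole. The fingers move at their own pace and stop on an object; the grip force is fixed at half the most. Time passes only in rows, so rows that do not move let the fingers close. It gives the time, the measured TCP pose, the force and the opening at its end, in the units of the state.
- readout.sense(): the state, without advancing time (a new reading comes with each control period).
- eyes.capture(name): name is "side" or "top"; returns (picture, depth): 480x640x3 uint8, red, green, blue; 480x640 float32, mm along the optical axis (not along the pixel's ray), 0 where there is no reading.
- eyes.get_calibration(name): a dict with "fx", "fy", "cx", "cy" (pixels), "R" (3x3) and "t" (3): a world point X has camera coordinates R X + t. Camera axes: x right, y down, z forward; pixel columns grow to the right and rows downward; lengths in mm; the calibration is good to about 2 mm. A picture is of the moment at which its call begins. get_calibration takes no time and is no camera call.
- job.hand_in(): hands the job in, once; it reports no verdict.
The state is a dict: "clock": time; "qpos": joint angles; "joint_velocities": joint speeds; "joint_efforts": joint torques, N m; "eef_pos": TCP position; "ee_rot": TCP orientation; "contact_force": force on the tool from outside, world axes, zero at the start; "torque": the same for the moment, N m; "grip_width": finger opening in mm.
Only numpy, scipy, OpenCV 4.12 (cv2) and the standard library are available. Lean on these libraries where they do the work, as an engineer would, in place of code of your own. Each camera call takes 0.05 s, during which the arm holds its last target.

## Working session

There is one attempt and no reset: what is moved stays moved. The work goes in short steps, Python scripts to look and compute and a shell command to move; the robot and the scene stay as the last step left them, time stands still between calls to the robot, and variables do not carry over. Pictures are saved under pics/ and viewed, and the job is handed in when it is done.

```bash
ls; mkdir -p pics; python3 - <<'E'
from station import readout, eyes, job
import cv2,numpy as np
print(readout.sense())
for n in("side","top"):
    p,d=eyes.capture(n); cv2.imwrite(f"pics/{n}0.png",p[:,:,::-1]); np.savez(f"pics/{n}0.npz",p=p,d=d); print(n,eyes.get_calibration(n),(d>0).mean())
E
```

```text
pics
{'clock': 0.0, 'qpos': array([-1.33260094e+00,  3.51256788e-01,  1.65241109e+00, -7.57401704e-06,
        1.13910363e+00, -8.45803630e-02]), 'joint_velocities': array([ 9.31092918e-05, -2.50530776e-04,  9.95714212e-04,  5.13741996e-04,
       -1.06373375e-03, -8.70261934e-04]), 'joint_efforts': array([ 1.52874716e-03, -5.06102443e+01, -2.91403055e+01,  4.83303825e-05,
        4.52154825e-03,  5.96521787e-06]), 'eef_pos': array([ 174.4650351 , -521.46660456,  404.15198625]), 'ee_rot': array([ 9.87004793e-01,  1.60689738e-01, -4.86566042e-05, -5.87427607e-04]), 'contact_force': array([-0.04674467,  0.51445325,  0.52992997]), 'torque': array([-0.0085649 , -0.0443465 , -0.02053853]), 'grip_width': 85.54905513645924}
side {'fx': 459.3489063540926, 'fy': 459.3489063540926, 'cx': 314.90832392858675, 'cy': 237.19806728186498, 'R': array([[ 0.97784065, -0.20930708,  0.00426795],
       [-0.14080337, -0.67261844, -0.72647013],
       [ 0.15492604,  0.70977108, -0.68718479]]), 't': array([-576.14884129,  222.6944382 ,  881.61517765])} 0.995849609375
top {'fx': 485.156804077173, 'fy': 485.156804077173, 'cx': 306.1933004531157, 'cy': 238.76592789115594, 'R': array([[-0.11938232, -0.99282599, -0.00666507],
       [-0.97237612,  0.11827427, -0.20123587],
       [ 0.2005805 , -0.01754305, -0.97952014]]), 't': array([106.04005304, 609.67034589, 946.64126121])} 0.99591796875
```

View pics/side0.png

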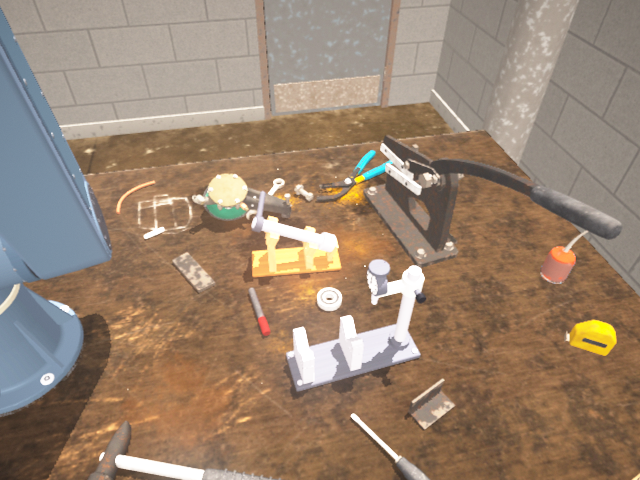

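View pics/top0.png

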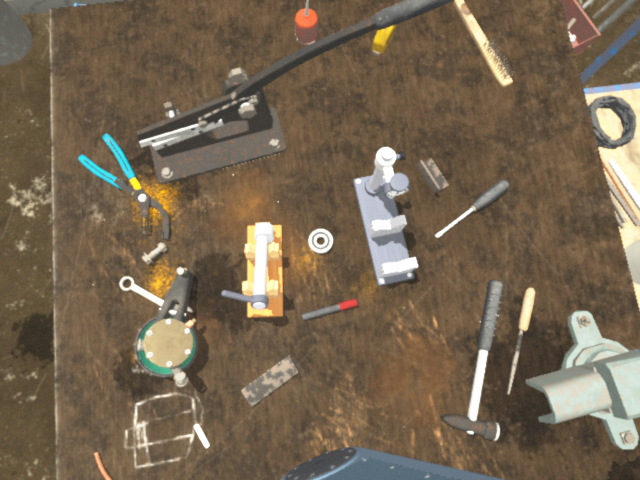

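The side view shows the rest at about (300,250) and the gauge set at about (355,350). In the top view the rest is at (264,270) and the gauge set at (390,230). Next I'll measure both using depth.

```bash
cat > h.py <<'E'
import numpy as np,cv2
from station import readout, eyes, job
def wpts(name,d):
    c=eyes.get_calibration(name); v,u=np.mgrid[0:480,0:640]
    P=np.stack([(u-c['cx'])/c['fx']*d,(v-c['cy'])/c['fy']*d,d],-1)
    return (P-np.array(c['t']))@np.array(c['R'])   # R^T (P-t)
def proj(name,X):
    c=eyes.get_calibration(name); q=np.asarray(X,float)@np.array(c['R']).T+c['t']
    return np.stack([q[...,0]/q[...,2]*c['fx']+c['cx'],q[...,1]/q[...,2]*c['fy']+c['cy']],-1)
def crop(name,p,u0,v0,u1,v1,out,k=5):
    cv2.imwrite(out,cv2.resize(p[v0:v1,u0:u1,::-1],None,fx=k,fy=k,interpolation=cv2.INTER_CUBIC))
E
python3 - <<'E'
from h import *
T=np.load('pics/top0.npz');S=np.load('pics/side0.npz')
W=wpts('top',T['d']);V=wpts('side',S['d'])
b=W[300:330,420:440].reshape(-1,3);print('bench top z',np.median(b[:,2]))
b=V[400:440,250:330].reshape(-1,3);print('bench side z',np.median(b[:,2]))
def rect(pts):
    r=cv2.minAreaRect(pts[:,:2].astype(np.float32)); return r
def blob(W,m):
    n,l,s,c=cv2.connectedComponentsWithStats(m.astype(np.uint8)); return l,s
for name,W in(('top',W),('side',V)):
    g=(W[...,0]>200)&(W[...,0]<800)&(W[...,1]>-300)&(W[...,1]<300)
    for nm,lo,hi in(('plate',8,16),):
        m=g&(W[...,2]>lo)&(W[...,2]<hi); l,s=blob(W,m)
        for i in np.argsort(-s[1:,4])[:4]+1:
            q=W[l==i]; print(name,nm,s[i],q.mean(0).round(1),rect(q))
    m=g&(W[...,2]>70); l,s=blob(W,m)
    for i in np.argsort(-s[1:,4])[:6]+1:
        q=W[l==i]; print(name,'high',s[i],q.mean(0).round(1),q.min(0).round(),q.max(0).round())
crop('top',T['p'],210,210,310,330,'pics/tr.png');crop('top',T['p'],340,140,440,290,'pics/tg.png',4)
crop('side',S['p'],240,180,440,400,'pics/sg.png',3)
E
```

```text
bench top z -0.19815232592491797
bench side z -1.0800438054476647
top plate [ 354  175   60  110 2455] [ 626.4 -135.3   12. ] ((634.5540161132812, -139.32989501953125), (244.91302490234375, 80.39384460449219), 5.126860618591309)
top plate [ 241  356   58   50 1023] [340.9 141.8  10.6] ((341.37750244140625, 140.89981079101562), (39.818626403808594, 121.20296478271484), 28.582674026489258)
top plate [248 225  35  92 896] [546.  114.4  10.6] ((571.8740234375, 127.04019165039062), (72.78179931640625, 198.52743530273438), 83.60759735107422)
top plate [309 229  24  24 296] [620.7   1.1  13.4] ((620.6876220703125, 0.6685028076171875), (50.1367301940918, 51.06907272338867), 83.06803131103516)
top high [ 281  447  225   33 4287] [243.8  -7.7 371.6] [ 210. -115.  202.] [ 416.  119. 1051.]
top high [ 222  223   57   86 1894] [556.8 132.2 111.1] [416.  50.  70.] [ 661.  199. 1051.]
top high [ 372  147   38   52 1158] [ 693.6 -131.7  205.3] [ 416. -169.   70.] [ 746.   50. 1051.]
top high [382 257  36  17 345] [ 536.3 -146.3   88.6] [ 416. -182.   70.] [ 550.   50. 1051.]
top high [181 321  13  4
[... 657 characters left out ...]
 24  21 352] [618.   -2.7  12.9] ((617.9683837890625, -1.7011222839355469), (52.763816833496094, 48.7862548828125), 76.06690216064453)
side high [    0     8   112   259 12336] [237.7 -68.6 442.2] [ 200. -135.  199.] [268. 106. 614.]
side high [ 367  260   59   69 1925] [ 694.9 -143.5  188.5] [ 644. -172.   70.] [ 743. -117.  246.]
side high [ 251  191   85   62 1420] [550.1 124.3 104.8] [479.  89.  70.] [658. 196. 166.]
side high [293 327  21  40 434] [ 534.3 -151.9   81.6] [ 522. -185.   70.] [ 547. -114.   92.]
side high [340 316  15  20 226] [ 621.8 -124.6   81.3] [ 612. -139.   70.] [ 634. -107.   92.]
side high [211 195  34  11 209] [435.5 290.9  75.7] [398. 279.  70.] [476. 300.  84.]
```

```bash
sleep 1; ls pics
```

```text
sg.png
side0.npz
side0.png
tg.png
top0.npz
top0.png
tr.png
```

View pics/tr.png

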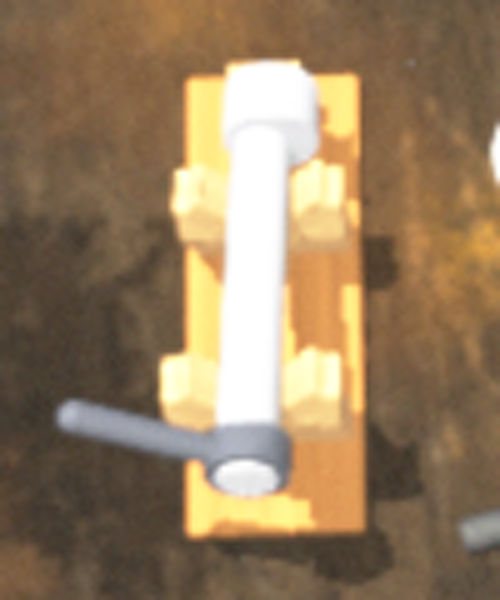

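View pics/tg.png

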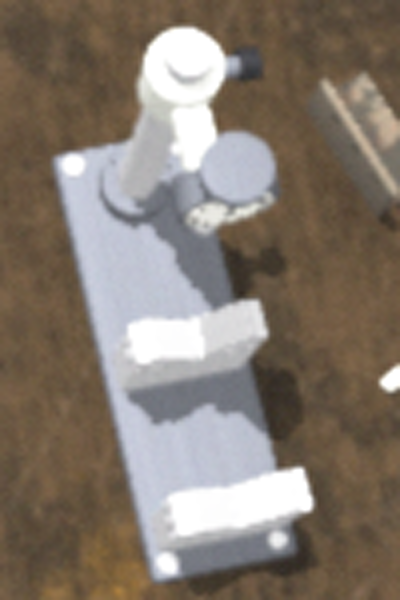

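View pics/sg.png

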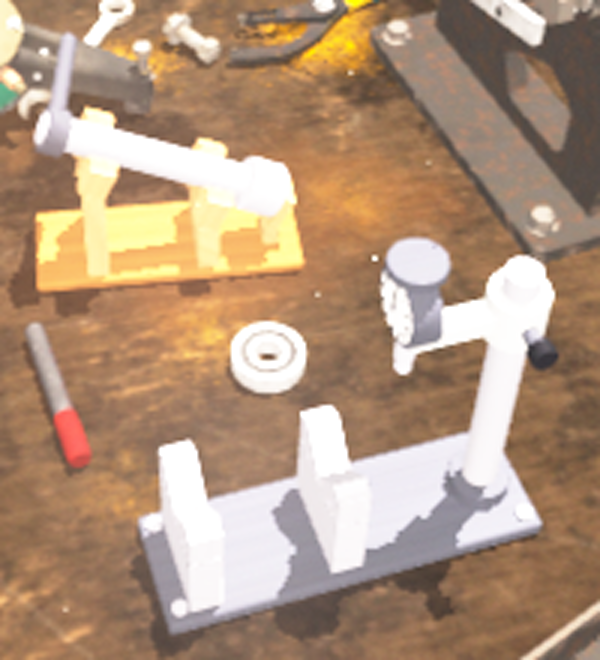

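```bash
cat > m1.py <<'E'
from h import *
from scipy.optimize import least_squares
T=np.load('pics/top0.npz');S=np.load('pics/side0.npz')
W=wpts('top',T['d']);V=wpts('side',S['d'])
# shaft cylinder fit in bare middle, per camera; depth-based
y=np.deg2rad(-6);R0=np.array([[np.cos(y),-np.sin(y),0],[np.sin(y),np.cos(y),0],[0,0,1]])
res={}
for nm,W_ in(('top',W),('side',V)):
    L=(W_-np.array([571,126.5,90]))@R0          # local rest frame
    a=np.deg2rad(25); ax=np.array([np.cos(a),0,-np.sin(a)]); up=np.array([np.sin(a),0,np.cos(a)])
    s=L@ax; h=L@up; t=L[...,1]
    m=(abs(s)<40)&(abs(t)<22)&(h>-2)&(h<30)
    p=W_[m]
    def f(q):
        d=np.array([np.cos(q[3])*np.cos(q[2]),np.cos(q[3])*np.sin(q[2]),-np.sin(q[3])])
        c=np.array([571,q[0],q[1]]); r=p-c; r=r-np.outer(r@d,d)
        return np.linalg.norm(r,axis=1)-12
    o=least_squares(f,[126,90,y,a],loss='soft_l1',f_scale=1.)
    q=o.x;print(nm,m.sum(),q[:2].round(1),np.degrees(q[2:]).round(2),'rms',np.median(abs(f(q))))
    d=np.array([np.cos(q[3])*np.cos(q[2]),np.cos(q[3])*np.sin(q[2]),-np.sin(q[3])]);c=np.array([571,q[0],q[1]])
    A=W_-c; s=A@d; r=np.linalg.norm(A-s[...,None]*d,axis=-1)
    near=(r<30)&(W_[...,2]>25)&(s>-140)&(s<140)
    # profile radius vs s
    for lo in range(-120,120,4):
        mm=near&(s>=lo)&(s<lo+4)&(h>-3)
        if mm.sum()>3: print(lo,mm.sum(),np.percentile(r[mm],[10,50,90]).round(0),end=' | ')
    print()
E
python3 m1.py
```

```text
top 433 [128.6  90.8] [-5.92 25.01] rms 0.898676818188811
-96 52 [ 4. 10. 15.] | -92 77 [12. 16. 22.] | -88 44 [15. 18. 26.] | -84 41 [16. 18. 21.] | -80 33 [16. 17. 21.] | -76 6 [12. 13. 14.] | -72 23 [10. 12. 14.] | -68 18 [11. 12. 14.] | -64 23 [11. 12. 14.] | -60 68 [11. 18. 28.] | -56 57 [11. 17. 27.] | -52 53 [11. 15. 28.] | -48 49 [11. 14. 27.] | -44 57 [11. 16. 27.] | -40 24 [11. 13. 23.] | -36 21 [10. 12. 13.] | -32 26 [10. 12. 14.] | -28 18 [11. 13. 14.] | -24 21 [11. 12. 14.] | -20 18 [11. 12. 13.] | -16 22 [10. 12. 13.] | -12 17 [11. 12. 13.] | -8 21 [10. 12. 13.] | -4 22 [11. 12. 13.] | 0 19 [10. 12. 13.] | 4 20 [10. 12. 13.] | 8 18 [11. 12. 13.] | 12 21 [11. 12. 14.] | 16 18 [10. 11. 13.] | 20 21 [10. 12. 14.] | 24 20 [10. 11. 13.] | 28 44 [11. 17. 28.] | 32 57 [11. 20. 28.] | 36 42 [11. 15. 27.] | 40 45 [11. 15. 28.] | 44 37 [12. 15. 26.] | 48 42 [10. 15. 27.] | 52 21 [11. 12. 14.] | 56 16 [11. 12. 13.] | 60 35 [11. 13. 21.] | 64 88 [13. 19. 24.] | 68 30 [19. 23. 25.] | 72 31 [20. 23. 25.] | 76 28 [20. 23. 25.] | 80 27 [19. 23. 25.] | 84 29 [18. 23. 25.] | 88 12 [22. 2
[... 512 characters left out ...]
7 [11. 12. 14.] | -28 17 [10. 12. 14.] | -24 15 [11. 12. 14.] | -20 17 [10. 11. 13.] | -16 21 [10. 12. 14.] | -12 11 [ 9. 11. 13.] | -8 23 [10. 12. 14.] | -4 13 [ 9. 12. 15.] | 0 18 [11. 12. 14.] | 4 13 [10. 12. 13.] | 8 19 [10. 11. 13.] | 12 14 [11. 12. 13.] | 16 16 [11. 13. 13.] | 20 19 [10. 11. 14.] | 24 22 [11. 13. 26.] | 28 33 [11. 17. 28.] | 32 26 [11. 14. 30.] | 36 30 [10. 15. 25.] | 40 26 [11. 15. 28.] | 44 26 [11. 14. 26.] | 48 15 [11. 12. 14.] | 52 17 [11. 13. 14.] | 56 19 [11. 13. 18.] | 60 56 [13. 21. 25.] | 64 29 [22. 25. 26.] | 68 26 [23. 25. 27.] | 72 27 [22. 25. 26.] | 76 27 [22. 25. 27.] | 80 27 [22. 25. 27.] | 84 18 [22. 24. 26.] | 92 7 [11. 14. 17.] | 96 15 [ 6.  8. 17.] |
```

```bash
cat > m2.py <<'E'
from h import *
T=np.load('pics/top0.npz');S=np.load('pics/side0.npz')
y=np.deg2rad(5.1);e=np.array([np.cos(y),np.sin(y)]);n=np.array([-np.sin(y),np.cos(y)])
for nm,D in(('top',T),('side',S)):
    W=wpts(nm,D['d']); g=(W[...,0]>480)&(W[...,0]<800)&(W[...,1]>-220)&(W[...,1]<-60)
    m=g&(abs(W[...,2]-12)<3); q=W[m][:,:2]; 
    print(nm,'plate x',np.percentile(q@e,[0.2,99.8]).round(1),'y',np.percentile(q@n,[0.5,99.5]).round(1))
    m=g&(W[...,2]>88)&(W[...,2]<95); q=W[m][:,:2]; s=q@e
    h,b=np.histogram(s,np.arange(s.min(),s.max()+3,3)); print([(int(x),int(k)) for x,k in zip(b,h) if k])
    for lo,hi in((s.min(),560),(580,640)):
        z=(s>=lo)&(s<hi); print('block',np.percentile(s[z],[3,97]).round(1),np.percentile((q@n)[z],[1,99]).round(1))
    m=g&(W[...,2]>240)&(W[...,2]<265); z=W[m]
    c,r=cv2.minEnclosingCircle(z[:,:2].astype(np.float32)); 
    rr=cv2.fitEllipse(cv2.convexHull(z[:,:2].astype(np.float32)))
    print('pad',len(z),z.mean(0).round(1),c,r,rr,'gauge coords',np.array(c)@e,np.array(c)@n)
E
python3 m2.py
```

```text
top plate x [497.8 740.7] y [-234.1 -155.7]
[(512, 12), (515, 13), (518, 15), (521, 13), (524, 14), (527, 14), (530, 5), (599, 1), (602, 11), (605, 11), (608, 13), (611, 13), (614, 8), (617, 15), (620, 9), (701, 2), (704, 3), (707, 4), (713, 2), (716, 1)]
block [512.6 530.8] [-227.6 -161.5]
block [602.7 620.7] [-227.4 -162.1]
pad 282 [ 662.1 -136.6  244.1] (662.5557250976562, -136.68838500976562) 17.019147872924805 ((662.4026489257812, -136.59373474121094), (32.45161437988281, 32.91600036621094), 94.164306640625) gauge coords 647.781892445022 -195.04466995179587
side plate x [495.3 737.8] y [-236.6 -157.5]
[(509, 10), (512, 9), (515, 10), (518, 11), (521, 11), (524, 9), (527, 6), (596, 3), (599, 13), (602, 8), (605, 11), (608, 11), (611, 10), (614, 12), (617, 6), (698, 4), (701, 8), (704, 5), (707, 4), (710, 1), (713, 3), (716, 2), (719, 1)]
block [510.2 528.9] [-223.9 -168.2]
block [599.1 618.5] [-225.  -167.2]
pad 281 [ 659.6 -139.8  242.9] (659.1962890625, -138.22511291503906) 17.86990737915039 ((659.8932495117188, -138.61900329589844), (33.089019775390625, 35.35962677001953), 156.86888122558594) gauge coords 644.2991498507712 -196.2766793475979
```

```bash
cat >> h.py <<'E'
from scipy.spatial.transform import Rotation as Ro
Y=np.deg2rad(5.1); GE=np.array([np.cos(Y),np.sin(Y),0]); GN=np.array([-np.sin(Y),np.cos(Y),0])
GO=np.array([0,0,0])+570.5*GE-195.2*GN       # gauge origin on bench
def gw(x,y,z): return GO+x*GE+y*GN+np.array([0,0,z])
def toolR(yaw,tilt=0):  # tool x along yaw (deg), z down; tilt>0: tool x dips down by tilt, tool z leans back to robot
    a=np.deg2rad(yaw);t=np.deg2rad(tilt)
    f=np.array([np.cos(a),np.sin(a),0]);zz=np.array([0,0,1.])
    X=np.cos(t)*f-np.sin(t)*zz; Z=-np.cos(t)*zz-np.sin(t)*f
    return np.stack([X,np.cross(Z,X),Z],1)
def goto(p,R,reach=155,cur=None):
    """p=point to be reached by point 'reach' ahead of TCP. turn first (at the present TCP), then shift"""
    s=readout.sense(); Rc=Ro.from_quat(s['ee_rot']).as_matrix() ; pc=s['eef_pos']
    rv=Ro.from_matrix(Rc.T@R).as_rotvec(); tcp=np.asarray(p)-reach*R[:,2]
    print('tcp now',pc.round(1),'target',tcp.round(1),'clock',round(s['clock'],2),'grip',round(s['grip_width'],1),'F',np.round(s['contact_force'],1))
    print(' turn(tool)',rv.round(3),'shift after turn',(R.T@(tcp-pc)).round(1),'shift if before turn',(Rc.T@(tcp-pc)).round(1))
E
cat > m3.py <<'E'
from h import *
T=np.load('pics/top0.npz');S=np.load('pics/side0.npz')
print('GO',GO)
for nm,D in(('top',T),('side',S)):
    W=wpts(nm,D['d']); L=W-GO; x=L@GE;y=L@GN;z=W[...,2]
    g=(abs(y)<60)&(x>20)&(x<170)&(z>130)&(z<300)
    for lo in range(140,270,10):
        m=g&(z>=lo)&(z<lo+10)&(x<110)
        if m.sum()>5: print(nm,lo,m.sum(),'x',np.percentile(x[m],[2,98]).round(),'y',np.percentile(y[m],[2,98]).round())
    m=(abs(x-76)<12)&(abs(y)<12)&(z>230);print('pad z',np.median(z[m]))
    for b in(-50,40):
        m=(abs(x-b)<7)&(abs(y)<32)&(abs(y)>26)&(z>80);print('block z',np.median(z[m]),m.sum())
    m=(abs(x)<30)&(abs(y)<30)&(z<30);print('plate z',np.median(z[m]))
goto([570-10*np.cos(.436),128.3+1,90.2+10*np.sin(.436)],toolR(-5.6,25))
goto([570-10*np.cos(.436),128.3+1,90.2+10*np.sin(.436)],toolR(-5.6,0))
E
python3 m3.py
```

```text
GO [ 585.59359457 -143.71301961    0.        ]
top 180 26 x [ 98. 109.] y [-4.  8.]
top 190 24 x [ 68. 110.] y [-12.  10.]
top 200 40 x [67. 74.] y [-22.  23.]
top 210 50 x [67. 85.] y [-21.  23.]
top 220 67 x [68. 86.] y [-20.  22.]
top 230 11 x [61. 90.] y [-10.  16.]
top 240 282 x [62. 92.] y [-15.  15.]
pad z 244.12801110929814
block z 88.01407823988535 44
block z 87.42386876863043 38
plate z 11.959484024940407
side 150 19 x [71. 79.] y [-6.  2.]
side 160 17 x [69. 78.] y [-7.  0.]
side 170 50 x [ 69. 108.] y [-10.  -1.]
side 180 86 x [ 66. 109.] y [-10.   4.]
side 190 45 x [ 65. 102.] y [-23.  13.]
side 200 75 x [64. 83.] y [-26.  16.]
side 210 109 x [65. 83.] y [-26.  17.]
side 220 118 x [65. 83.] y [-23.  -0.]
side 230 43 x [58. 87.] y [-18.  -2.]
side 240 281 x [59. 89.] y [-17.  13.]
pad z 243.09252979846153
block z 86.74524613836117 50
block z 86.62366309099767 45
plate z 11.22514155725892
tcp now [ 174.5 -521.5  404.2] target [626.1 122.9 234.9] clock 0.1 grip 85.4 F [-0.6 -0.   0.9]
 turn(tool) [ 0.091 -0.43   0.414] shift after turn [ 421.9 -685.4  -10. ] shift if before turn [ 632.7 -467.6  169.9]
tcp now [ 174.5 -521.5  404.2] target [560.9 129.3 249.4] clock 0.1 grip 85.4 F [-0.6 -0.   0.9]
 turn(tool) [-0.001  0.     0.421] shift after turn [ 321.1 -685.4  154.8] shift if before turn [ 572.9 -494.4  155.4]
```

```bash
python3 -m inch '[[[0,0,0.14],[0,0,0],85],[[0,0,0.14],[0,0,0],85],[[0,0,0.14],[0,0,0],85],[[0,0,0],[30.6,-49,0],85],[[0,0,0],[30.6,-49,0],85],[[0,0,0],[30.6,-49,0],85],[[0,0,0],[30.6,-49,0],85],[[0,0,0],[30.6,-49,0],85],[[0,0,0],[30.6,-49,0],85],[[0,0,0],[30.6,-49,0],85],[[0,0,0],[30.6,-49,10],85],[[0,0,0],[30.6,-49,10],85],[[0,0,0],[30.6,-49,10],85],[[0,0,0],[30.6,-49,10],85],[[0,0,0],[30.6,-49,10],85],[[0,0,0],[30.6,-49,10],85],[[0,0,0],[30.6,-49,10],85]]'; python3 -c "
from h import *
goto([570-10*np.cos(.436),128.3+1,90.2+10*np.sin(.436)],toolR(-5.6,25))
print(readout.sense()['qpos'])"
```

```text
clock: 2.22
eef_pos: [668.3, 121.3, 334.0]
ee_rot: [0.999, -0.049, -0.0, 0.0]
contact_force: [0.9, 0.2, -0.2]
grip_width: 85.1
tcp now [668.3 121.3 334. ] target [626.1 122.9 234.9] clock 2.23 grip 85.1 F [ 0.9  0.2 -0.2]
 turn(tool) [ 0.    -0.436  0.001] shift after turn [  3.7   2.5 107.6] shift if before turn [-42.1   2.5  99.1]
[ 1.11033295e-01  6.54977627e-01  1.34632955e+00 -6.70782983e-05
  1.14083769e+00  1.77898345e+00]
```

```bash
python3 -m inch '[[[0,-0.145,0],[0,0,0],85],[[0,-0.145,0],[0,0,0],85],[[0,-0.146,0],[0,0,0],85],[[0,0,0],[3.7,2.5,20],85],[[0,0,0],[0,0,20],85],[[0,0,0],[0,0,20],85],[[0,0,0],[0,0,0],85]]'; python3 - <<'E'
from h import *
goto([570-10*np.cos(.436),128.3+1,90.2+10*np.sin(.436)],toolR(-5.6,25))
p,d=eyes.capture('top');crop('top',p,190,160,330,340,'pics/t1.png',4)
p,d=eyes.capture('side');crop('side',p,220,100,370,300,'pics/s1.png',4)
E
```

```text
clock: 3.1
eef_pos: [644.8, 119.3, 277.3]
ee_rot: [0.975, -0.047, -0.218, -0.01]
contact_force: [0.9, 0.2, 0.0]
grip_width: 85.0
tcp now [644.8 119.3 277.3] target [626.1 122.9 234.9] clock 3.1 grip 85.0 F [0.9 0.2 0. ]
 turn(tool) [0.001 0.003 0.   ] shift after turn [ 0.8 -1.8 46.4] shift if before turn [ 0.9 -1.8 46.4]
```

View pics/t1.png

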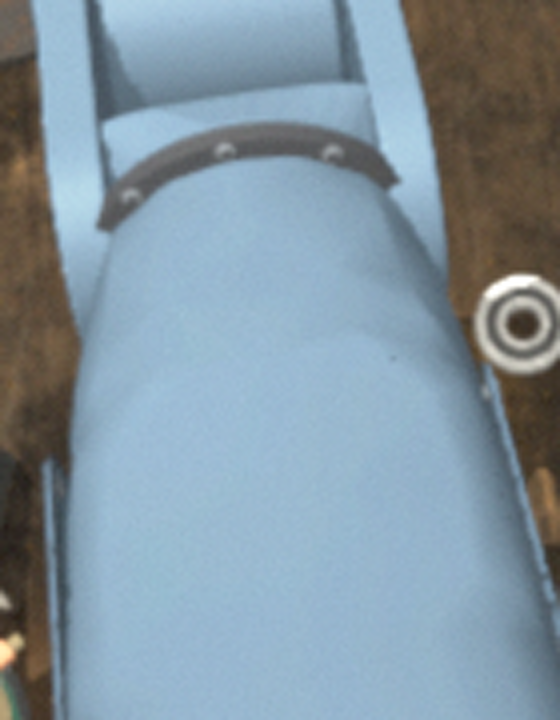

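View pics/s1.png

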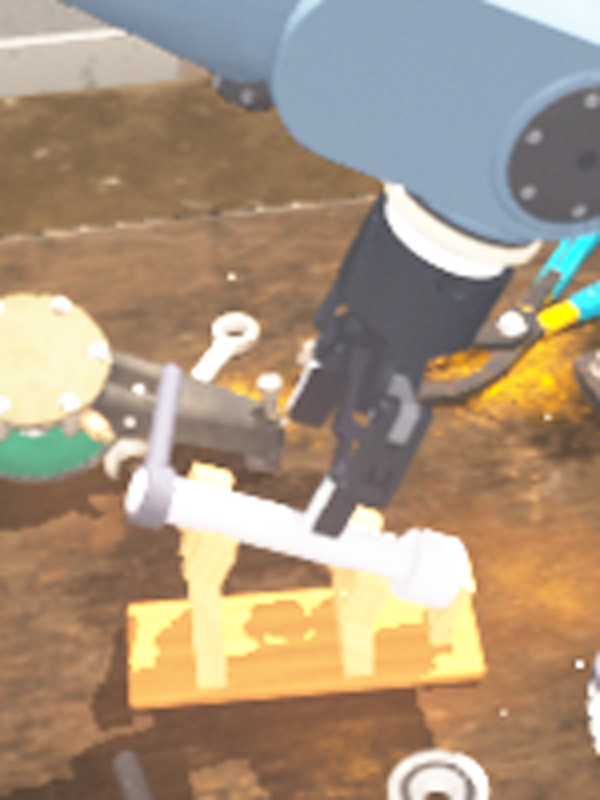

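```bash
python3 -m inch '[[[0,0,0],[-4,-1.8,12],85],[[0,0,0],[0,0,12],85],[[0,0,0],[0,0,12],85],[[0,0,0],[0,0,12],85],[[0,0,0],[0,0,0],85]]'; python3 - <<'E'
from h import *
goto([570-10*np.cos(.436),128.3+1,90.2+10*np.sin(.436)],toolR(-5.6,25))
p,d=eyes.capture('side');crop('side',p,220,100,370,300,'pics/s2.png',4)
E
```

```text
clock: 3.82
eef_pos: [621.2, 123.4, 235.9]
ee_rot: [0.975, -0.047, -0.217, -0.01]
contact_force: [-0.5, -0.1, -0.2]
grip_width: 85.3
tcp now [621.2 123.4 235.9] target [626.1 122.9 234.9] clock 3.83 grip 85.3 F [-0.5 -0.1 -0.2]
 turn(tool) [0.001 0.002 0.   ] shift after turn [ 4.9  0.  -1.2] shift if before turn [ 4.9  0.  -1.2]
```

View pics/s2.png

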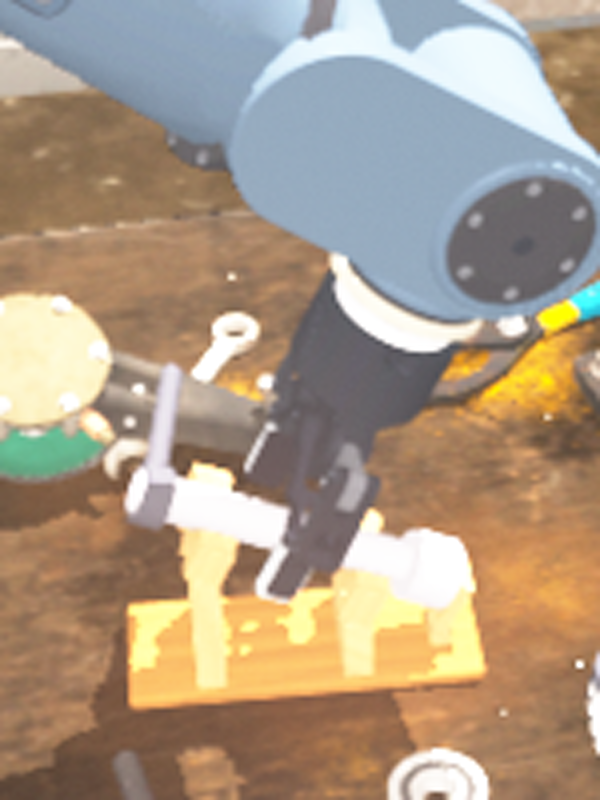

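The fingers straddle the bare middle of the shaft, at crop (290,550), and are clear of both seats. I'll close them now.

```bash
python3 -m inch '[[[0,0,0],[0,0,0],15],[[0,0,0],[0,0,0],15],[[0,0,0],[0,0,0],15],[[0,0,0],[0,0,0],15],[[0,0,0],[0,0,0],15],[[0,0,0],[0,0,0],15]]'
```

```text
clock: 4.62
eef_pos: [621.9, 123.3, 237.3]
ee_rot: [0.975, -0.047, -0.216, -0.011]
contact_force: [1.4, -0.7, 4.5]
grip_width: 22.4
```

```bash
python3 -m inch '[[[0,0,0],[0,0,0],15],[[0,0,0],[0,0,-5],15],[[0,0,0],[0,0,-10],15],[[0,0,0],[0,0,-15],15],[[0,0,0],[0,0,-25],15],[[0,0,0],[0,0,-25],15],[[0,0,0],[0,0,0],15]]'; python3 - <<'E'
from h import *
p,d=eyes.capture('side');crop('side',p,220,100,370,300,'pics/s3.png',4)
E
```

```text
clock: 5.5
eef_pos: [656.1, 120.0, 311.5]
ee_rot: [0.976, -0.047, -0.214, -0.011]
contact_force: [-0.3, -0.6, -6.2]
grip_width: 22.2
```

View pics/s3.png

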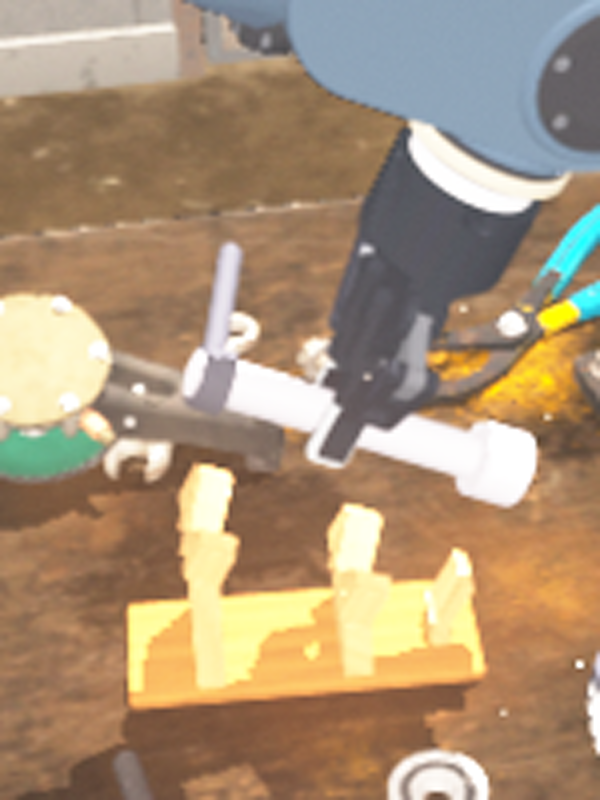

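```bash
python3 -m inch '[[[0,0.144,0],[0,0,-10],15],[[0,0.144,0],[0,0,-10],15],[[0,0.144,0],[0,0,0],15],[[0,0,-0.094],[0,0,0],15],[[0,0,-0.094],[0,0,0],15],[[0,0,0],[0,0,0],15]]'; python3 -c "
from h import *
goto(gw(-15,110,140),toolR(5.1),153)"
```

```text
clock: 6.3
eef_pos: [661.8, 119.4, 326.7]
ee_rot: [0.999, 0.045, -0.003, -0.0]
contact_force: [0.7, 0.4, -5.5]
grip_width: 22.1
tcp now [661.8 119.4 326.7] target [560.9 -35.5 293. ] clock 6.3 grip 22.1 F [ 0.7  0.4 -5.5]
 turn(tool) [-0.001  0.007  0.001] shift after turn [-114.3  145.3   33.7] shift if before turn [-114.2  145.2   34.4]
```

```bash
python3 -m inch '[[[0,0.007,0],[-20,20,0],15],[[0,0,0],[-25,30,0],15],[[0,0,0],[-25,30,10],15],[[0,0,0],[-25,30,12],15],[[0,0,0],[-19,30,12],15],[[0,0,0],[0,5,0],15],[[0,0,0],[0,0,0],15],[[0,0,0],[0,0,0],15]]'; cat > m4.py <<'E'
from h import *
from scipy.optimize import least_squares
import sys
k=sys.argv[1]
goto(gw(-15,110,140),toolR(5.1),153)
for nm in('side','top'):
    p,d=eyes.capture(nm);np.savez(f'pics/{nm}{k}.npz',p=p,d=d);cv2.imwrite(f'pics/{nm}{k}.png',p[:,:,::-1])
E
python3 m4.py 4
```

```text
clock: 7.3
eef_pos: [562.5, -34.6, 293.9]
ee_rot: [0.999, 0.045, 0.002, -0.0]
contact_force: [1.1, 0.1, -5.9]
grip_width: 22.1
tcp now [562.5 -34.6 293.9] target [560.9 -35.5 293. ] clock 7.3 grip 22.1 F [ 1.1  0.1 -5.9]
 turn(tool) [-0.001 -0.004  0.002] shift after turn [-1.7  0.8  0.9] shift if before turn [-1.7  0.8  0.9]
```

View pics/side4.png

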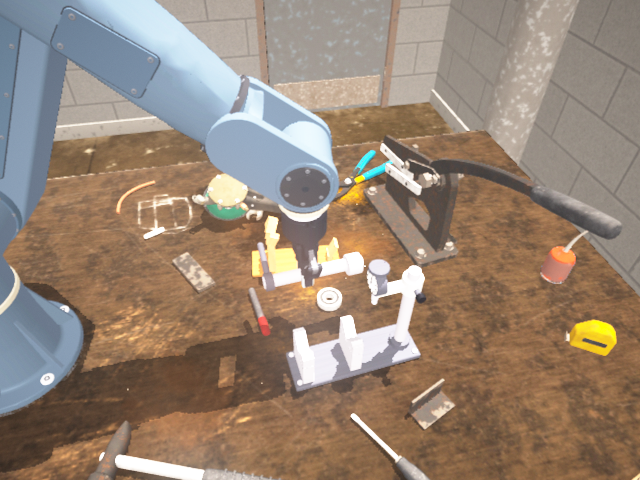

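View pics/top4.png

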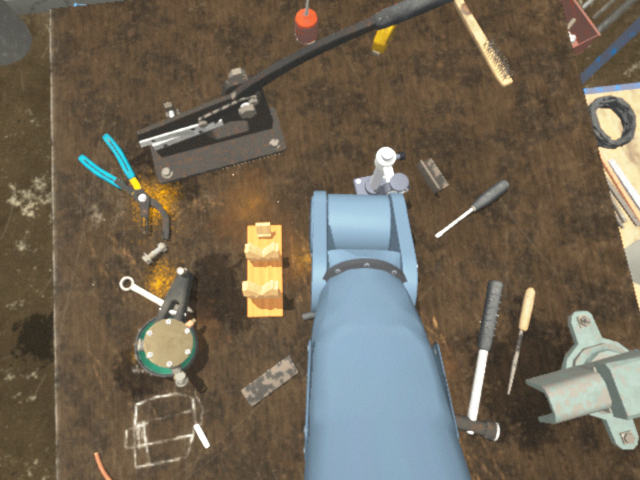

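In the side view the held shaft looks about level, with its ring at (353,263) and its hub at (266,275). I'll fit its pose.

```bash
cat > m5.py <<'E'
from h import *
from scipy.optimize import least_squares
import sys
k,y0,z0=sys.argv[1],float(sys.argv[2]),float(sys.argv[3])
D=np.load(f'pics/side{k}.npz');W=wpts('side',D['d']);L=W-GO
x=L@GE;y=L@GN;z=W[...,2]
bright=D['p'].min(-1)>120
m=(abs(y-y0)<25)&(abs(z-z0)<25)&(x>-75)&(x<58)&bright&((x<-32)|(x>4))
q=np.c_[x[m],y[m],z[m]]
def f(a):
    d=np.array([1,a[2],a[3]]);d/=np.linalg.norm(d);r=q-[0,a[0],a[1]];r=r-np.outer(r@d,d);return np.linalg.norm(r,axis=1)-12
o=least_squares(f,[y0,z0,0,0],loss='soft_l1');a=o.x
print('n',m.sum(),'y,z at x=0',a[:2].round(1),'slopes',a[2:].round(3),'res',np.median(abs(f(a))))
yy=a[0]+a[2]*x;zz=a[1]+a[3]*x;r=np.hypot(y-yy,z-zz)
n=(r<29)&(x>-130)&(x<140)&(D['p'].min(-1)>60)
for lo in list(range(-108,-60,3))+list(range(45,110,3)):
    mm=n&(x>=lo)&(x<lo+3)
    if mm.sum()>2: print(lo,mm.sum(),np.percentile(r[mm],[10,50,90]).round(),end='|')
E
python3 m5.py 4 110 140
```

```text
n 582 y,z at x=0 [110.8 137.7] slopes [ 0.002 -0.008] res 0.7121699291054853
-96 13 [ 5.  8. 11.]|-93 36 [11. 14. 18.]|-90 41 [16. 17. 23.]|-87 43 [16. 18. 25.]|-84 43 [16. 17. 24.]|-81 40 [16. 17. 23.]|-78 29 [15. 17. 18.]|-75 18 [10. 12. 13.]|-72 23 [11. 12. 13.]|-69 19 [10. 12. 13.]|-66 23 [11. 12. 14.]|-63 20 [11. 12. 14.]|45 19 [10. 12. 13.]|48 22 [11. 12. 13.]|51 21 [11. 12. 13.]|54 17 [11. 12. 15.]|57 20 [11. 11. 13.]|60 19 [10. 12. 14.]|63 76 [12. 17. 24.]|66 33 [22. 24. 26.]|69 32 [21. 24. 26.]|72 36 [21. 24. 26.]|75 29 [22. 24. 26.]|78 32 [22. 25. 26.]|81 35 [22. 24. 26.]|84 33 [21. 24. 26.]|87 29 [22. 24. 26.]|90 8 [21. 22. 25.]|93 7 [11. 12. 14.]|
```

```bash
python3 -m inch '[[[0,0,0],[-2,0,12],15],[[0,0.006,0],[0,0,11.5],15],[[0,0,0],[0,15,0],15],[[0,0,0],[0,20,0],15],[[0,0,0],[0,20,0],15],[[0,0,0],[0,20,0],15],[[0,0,0],[0,15,0],15],[[0,0,0],[0,11,0],15],[[0,0,0],[0,10.5,0],15],[[0,0,0],[0,0,0],15],[[0,0,0],[0,0,0],15]]'; python3 m4.py 5; python3 m5.py 5 0 115
```

```text
clock: 8.78
eef_pos: [570.3, -146.2, 270.1]
ee_rot: [0.999, 0.045, 0.004, -0.001]
contact_force: [-0.5, 0.3, -5.7]
grip_width: 22.0
tcp now [ 570.3 -146.2  270.1] target [560.9 -35.5 293. ] clock 8.78 grip 22.0 F [-0.5  0.3 -5.7]
 turn(tool) [-0.001 -0.009  0.002] shift after turn [   0.5 -111.1  -22.9] shift if before turn [   0.9 -111.1  -22.8]
n 720 y,z at x=0 [ -1.  113.8] slopes [ 0.003 -0.002] res 0.6328411376539238
-96 29 [ 5. 11. 13.]|-93 49 [14. 17. 18.]|-90 51 [16. 17. 24.]|-87 47 [16. 17. 24.]|-84 47 [16. 17. 23.]|-81 46 [16. 17. 22.]|-78 23 [11. 16. 18.]|-75 26 [10. 12. 13.]|-72 25 [11. 12. 14.]|-69 28 [11. 12. 13.]|-66 26 [11. 12. 14.]|-63 24 [11. 12. 14.]|45 21 [11. 12. 14.]|48 25 [11. 12. 13.]|51 23 [11. 12. 13.]|54 24 [11. 12. 13.]|57 17 [11. 12. 13.]|60 34 [11. 12. 16.]|63 94 [14. 20. 25.]|66 36 [21. 24. 26.]|69 38 [22. 24. 26.]|72 41 [20. 24. 25.]|75 39 [22. 24. 26.]|78 33 [21. 24. 25.]|81 44 [21. 24. 26.]|84 37 [21. 24. 25.]|87 27 [22. 24. 26.]|93 11 [11. 12. 13.]|
```

```bash
python3 - <<'E'
from h import *
crop('side',np.load('pics/side5.npz')['p'],240,180,440,400,'pics/s5c.png',3)
E
```

```text
(no output)
```

View pics/s5c.png

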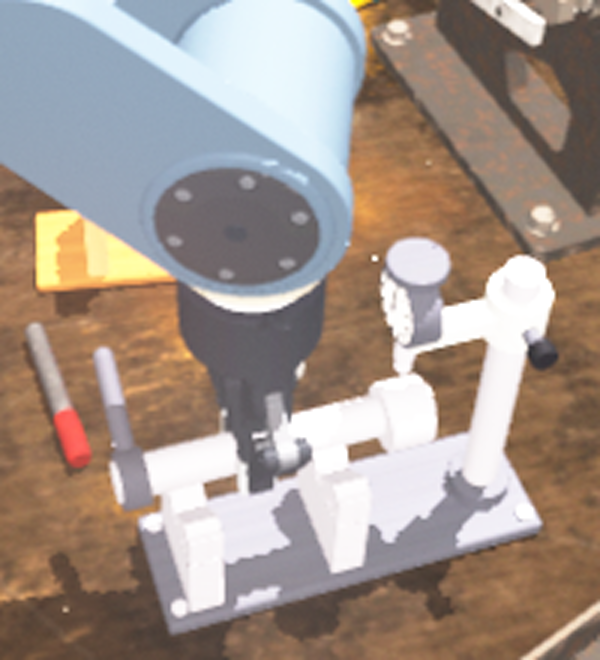

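The shaft is above the V-blocks with the ring under the plunger. Now I'll lower it.

```bash
python3 -m inch '[[[0,0,0],[-0.5,0,8],15],[[0,0,0],[0,0,8],15],[[0,0,0],[0,0,6],15],[[0,0,0],[0,0,3],15],[[0,0,0],[0,0,0],15]]'; python3 -m inch '[[[0,0,0],[0,0,1.5],15],[[0,0,0],[0,0,1.5],15],[[0,0,0],[0,0,0],15]]';  python3 -m inch '[[[0,0,0],[0,0,1],15],[[0,0,0],[0,0,0],15]]'
```

```text
clock: 9.5
eef_pos: [570.0, -146.5, 245.0]
ee_rot: [0.999, 0.045, 0.004, -0.001]
contact_force: [0.2, -0.1, -6.2]
grip_width: 22.3
clock: 9.88
eef_pos: [570.1, -146.5, 242.1]
ee_rot: [0.999, 0.045, 0.004, -0.001]
contact_force: [-0.1, 0.1, -6.8]
grip_width: 22.3
clock: 10.12
eef_pos: [570.1, -146.5, 241.1]
ee_rot: [0.999, 0.045, 0.004, -0.001]
contact_force: [-0.7, -0.3, -5.2]
grip_width: 22.2
```

```bash
python3 -m inch '[[[0,0,0],[0,0,1],15],[[0,0,0],[0,0,0],15]]'; python3 -m inch '[[[0,0,0],[0,0,1],15],[[0,0,0],[0,0,0],15]]';  python3 m4.py 6; python3 m5.py 6 0 88
```

```text
clock: 10.38
eef_pos: [570.2, -146.4, 240.7]
ee_rot: [0.999, 0.045, 0.005, -0.001]
contact_force: [-2.3, 3.9, 3.1]
grip_width: 22.1
clock: 10.62
eef_pos: [570.3, -146.2, 240.4]
ee_rot: [0.999, 0.045, 0.005, -0.001]
contact_force: [-5.4, 6.6, 11.6]
grip_width: 22.4
tcp now [ 570.3 -146.2  240.4] target [560.9 -35.5 293. ] clock 10.62 grip 22.4 F [-5.4  6.6 11.6]
 turn(tool) [-0.001 -0.01   0.002] shift after turn [   0.5 -111.1  -52.6] shift if before turn [   1.2 -111.1  -52.5]
n 963 y,z at x=0 [-0.5 84.1] slopes [ 0.003 -0.005] res 1.1147370888378614
-96 26 [ 6. 10. 13.]|-93 44 [12. 16. 19.]|-90 52 [16. 18. 25.]|-87 44 [16. 17. 23.]|-84 48 [16. 17. 24.]|-81 42 [16. 17. 23.]|-78 22 [13. 16. 17.]|-75 26 [11. 12. 14.]|-72 25 [11. 12. 13.]|-69 25 [11. 12. 13.]|-66 24 [10. 12. 13.]|-63 63 [12. 19. 27.]|45 40 [11. 14. 25.]|48 28 [11. 13. 18.]|51 18 [11. 12. 13.]|54 24 [10. 12. 13.]|57 23 [11. 12. 14.]|60 29 [11. 13. 18.]|63 85 [14. 21. 25.]|66 37 [21. 24. 27.]|69 36 [22. 24. 26.]|72 34 [22. 24. 26.]|75 40 [22. 24. 26.]|78 34 [21. 24. 26.]|81 38 [22. 24. 26.]|84 38 [21. 24. 26.]|87 27 [21. 24. 26.]|93 9 [11. 12. 12.]|
```

```bash
python3 -m inch '[[[0,0,0],[0,-0.5,-0.7],30],[[0,0,0],[0,0,0],40],[[0,0,0],[0,0,0],60],[[0,0,0],[0,0,0],80],[[0,0,0],[0,0,0],80],[[0,0,0],[0,0,0],80]]'; python3 m4.py 7; python3 m5.py 7 0 88;python3 - <<'E'
from h import *
crop('side',np.load('pics/side7.npz')['p'],240,180,440,400,'pics/s7c.png',3)
E
```

```text
clock: 11.48
eef_pos: [570.1, -146.0, 239.8]
ee_rot: [0.999, 0.045, 0.005, -0.001]
contact_force: [-0.2, 0.1, -0.6]
grip_width: 80.0
tcp now [ 570.1 -146.   239.8] target [560.9 -35.5 293. ] clock 11.47 grip 80.0 F [-0.2  0.1 -0.6]
 turn(tool) [-0.001 -0.009  0.002] shift after turn [   0.7 -110.9  -53.2] shift if before turn [   1.4 -110.9  -53.1]
n 924 y,z at x=0 [-0.2 83.9] slopes [-0.004  0.001] res 1.1319342065368598
-96 26 [ 6. 11. 12.]|-93 43 [13. 17. 19.]|-90 49 [16. 17. 25.]|-87 50 [16. 17. 23.]|-84 47 [16. 18. 25.]|-81 42 [16. 17. 22.]|-78 24 [12. 16. 17.]|-75 25 [10. 12. 13.]|-72 25 [11. 12. 13.]|-69 23 [11. 12. 13.]|-66 24 [11. 12. 13.]|-63 64 [11. 19. 27.]|45 46 [11. 15. 27.]|48 30 [11. 12. 20.]|51 20 [11. 12. 12.]|54 23 [11. 12. 14.]|57 20 [11. 13. 13.]|60 31 [11. 12. 19.]|63 86 [14. 21. 25.]|66 35 [20. 24. 26.]|69 42 [22. 25. 26.]|72 34 [21. 24. 25.]|75 37 [21. 24. 26.]|78 39 [21. 25. 26.]|81 36 [21. 24. 26.]|84 37 [22. 24. 26.]|87 26 [20. 24. 26.]|93 10 [10. 12. 14.]|
```

View pics/s7c.png

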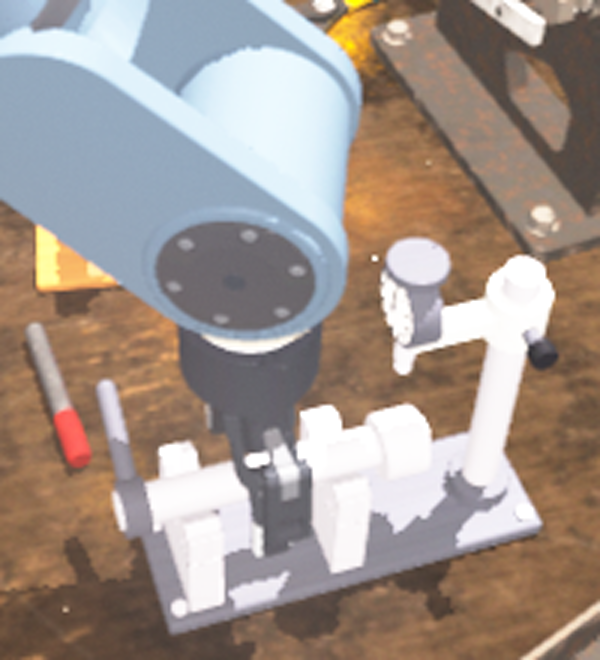

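```bash
python3 -m inch '[[[0,0,0],[0,0,-15],80],[[0,0,0],[0,0,-30],80],[[0,0,0],[0,0,-45],80],[[0,0,0],[0,0,-45],40],[[0,0,0],[0,0,-45],0],[[0,0,0],[0,0,-45],0],[[0,0,0],[0,0,0],0]]';python3 -c "
from h import *
goto(gw(76,0,262),toolR(5.1),173)"
```

```text
clock: 12.45
eef_pos: [567.9, -146.3, 469.5]
ee_rot: [0.999, 0.045, 0.008, 0.001]
contact_force: [-1.0, -0.2, -0.3]
grip_width: 6.5
tcp now [ 567.9 -146.3  469.5] target [ 661.3 -137.   435. ] clock 12.45 grip 6.5 F [-1.  -0.2 -0.3]
 turn(tool) [ 0.002 -0.016  0.002] shift after turn [93.9 -1.  34.5] shift if before turn [93.3 -0.9 36. ]
```

```bash
python3 -m inch '[[[0,-0.012,0],[30,0,0],0],[[0,0,0],[34,-1,0],0],[[0,0,0],[30,0,0],0],[[0,0,0],[0,0,17],0],[[0,0,0],[0,0,17],0],[[0,0,0],[0,0,0],0]]';python3 m4.py 8; python3 - <<'E'
from h import *
goto(gw(76,0,252),toolR(5.1),173)
crop('side',np.load('pics/side8.npz')['p'],240,180,440,400,'pics/s8c.png',3)
E
```

```text
clock: 13.2
eef_pos: [660.6, -136.9, 429.0]
ee_rot: [0.999, 0.045, -0.003, -0.001]
contact_force: [-0.0, 0.0, -0.1]
grip_width: 0.2
tcp now [ 660.6 -136.9  429. ] target [560.9 -35.5 293. ] clock 13.2 grip 0.2 F [-0.   0.  -0.1]
 turn(tool) [-0.002  0.006  0.001] shift after turn [ -90.3 -109.9  136. ] shift if before turn [ -89.3 -109.8  136.8]
tcp now [ 661.  -137.   431.2] target [ 661.3 -137.   425. ] clock 13.3 grip -0.2 F [-1.1 -1.2  0.1]
 turn(tool) [-0.001  0.003  0.001] shift after turn [ 0.3 -0.   6.2] shift if before turn [ 0.3 -0.   6.2]
```

View pics/s8c.png

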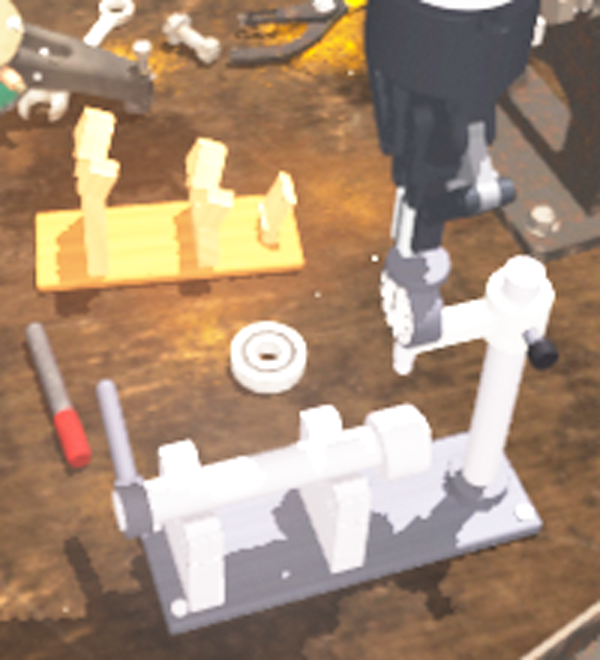

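The shaft is seated in both blocks, and the fingertips are just above the pad at crop (420,260). I'll come down slowly until there is contact.

```bash
python3 -m inch '[[[0,0,0],[0,0,4],0],[[0,0,0],[0,0,4],0],[[0,0,0],[0,0,0],0]]'; for i in 1; do python3 -m inch '[[[0,0,0],[0,0,2],0],[[0,0,0],[0,0,0],0]]'; done; python3 -m inch '[[[0,0,0],[0,0,2],0],[[0,0,0],[0,0,0],0]]'; python3 -m inch '[[[0,0,0],[0,0,2],0],[[0,0,0],[0,0,0],0]]';python3 -m inch '[[[0,0,0],[0,0,2],0],[[0,0,0],[0,0,0],0]]'
```

```text
clock: 13.68
eef_pos: [661.4, -136.8, 422.6]
ee_rot: [0.999, 0.045, -0.002, -0.0]
contact_force: [0.1, -0.3, 1.4]
grip_width: 0.0
clock: 13.92
eef_pos: [661.4, -136.8, 420.8]
ee_rot: [0.999, 0.045, -0.002, -0.0]
contact_force: [0.4, -0.1, -0.3]
grip_width: 0.0
clock: 14.18
eef_pos: [661.4, -136.8, 418.8]
ee_rot: [0.999, 0.045, -0.002, -0.0]
contact_force: [0.1, 1.0, -0.4]
grip_width: -0.1
clock: 14.42
eef_pos: [661.4, -136.8, 417.0]
ee_rot: [0.999, 0.045, -0.001, -0.0]
contact_force: [1.6, -0.2, -0.2]
grip_width: 0.2
clock: 14.68
eef_pos: [661.4, -136.8, 415.0]
ee_rot: [0.999, 0.045, -0.001, -0.0]
contact_force: [-0.4, -0.0, 2.5]
grip_width: -0.1
```

```bash
python3 -m inch '[[[0,0,0],[0,0,2],0],[[0,0,0],[0,0,0],0]]';python3 -m inch '[[[0,0,0],[0,0,2],0],[[0,0,0],[0,0,0],0]]'; python3 -m inch '[[[0,0,0],[0,0,2],0],[[0,0,0],[0,0,0],0]]'
```

```text
clock: 14.92
eef_pos: [661.4, -136.8, 412.8]
ee_rot: [0.999, 0.045, -0.001, -0.0]
contact_force: [0.8, -0.6, 1.3]
grip_width: 0.0
clock: 15.18
eef_pos: [661.4, -136.8, 410.7]
ee_rot: [0.999, 0.045, -0.001, -0.0]
contact_force: [0.9, -1.2, 1.4]
grip_width: -0.3
clock: 15.42
eef_pos: [661.4, -136.8, 408.7]
ee_rot: [0.999, 0.045, -0.001, -0.0]
contact_force: [1.6, -1.1, 1.5]
grip_width: -0.0
```

```bash
python3 -m inch '[[[0,0,0],[0,0,2],0],[[0,0,0],[0,0,0],0]]'; python3 m4.py 9; python3 - <<'E'
from h import *
crop('side',np.load('pics/side9.npz')['p'],330,200,450,320,'pics/s9c.png',5)
E
```

```text
clock: 15.68
eef_pos: [661.4, -136.8, 406.7]
ee_rot: [0.999, 0.045, -0.002, -0.0]
contact_force: [1.1, 0.9, 1.5]
grip_width: 0.1
tcp now [ 661.4 -136.8  406.7] target [560.9 -35.5 293. ] clock 15.68 grip 0.1 F [1.1 0.9 1.5]
 turn(tool) [-0.001  0.003  0.002] shift after turn [ -91.1 -109.9  113.7] shift if before turn [ -90.6 -109.9  114.1]
```

View pics/s9c.png

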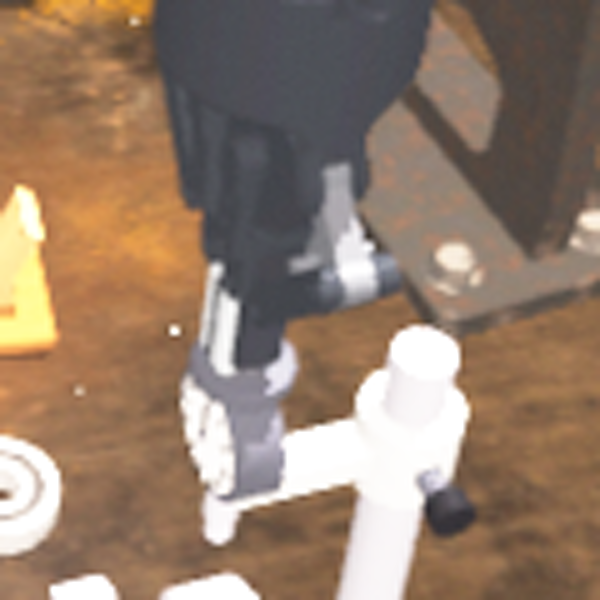

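The carriage is sliding: the column now stands proud of the clamp at crop (425,360). I'll keep lowering.

```bash
python3 -m inch '[[[0,0,0],[0,0,4],0],[[0,0,0],[0,0,4],0],[[0,0,0],[0,0,4],0],[[0,0,0],[0,0,4],0],[[0,0,0],[0,0,4],0],[[0,0,0],[0,0,4],0],[[0,0,0],[0,0,4],0],[[0,0,0],[0,0,4],0],[[0,0,0],[0,0,0],0]]'; python3 -m inch '[[[0,0,0],[0,0,3],0],[[0,0,0],[0,0,0],0]]'; python3 m4.py 10; python3 - <<'E'
from h import *
crop('side',np.load('pics/side10.npz')['p'],330,200,450,350,'pics/s10c.png',4)
E
```

```text
clock: 16.9
eef_pos: [661.2, -136.8, 374.2]
ee_rot: [0.999, 0.045, -0.002, -0.0]
contact_force: [0.6, -0.5, 0.4]
grip_width: 0.3
clock: 17.15
eef_pos: [661.2, -136.8, 371.6]
ee_rot: [0.999, 0.045, -0.002, -0.0]
contact_force: [-1.0, 0.4, -0.5]
grip_width: -0.2
tcp now [ 661.2 -136.8  371.6] target [560.9 -35.5 293. ] clock 17.15 grip -0.2 F [-1.   0.4 -0.5]
 turn(tool) [-0.001  0.004  0.002] shift after turn [ -90.9 -109.8   78.6] shift if before turn [ -90.4 -109.9   79. ]
```

View pics/s10c.png

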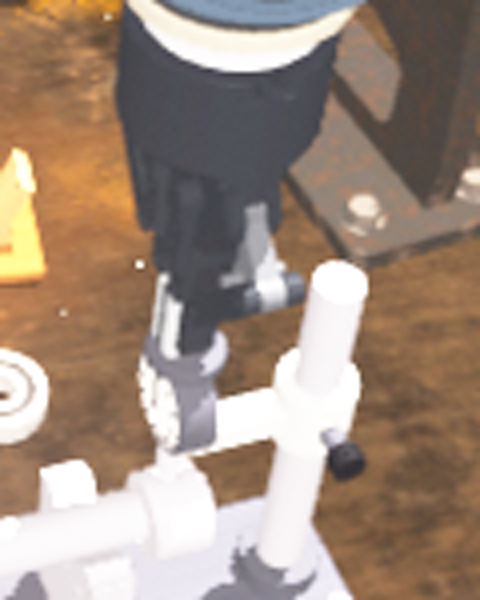

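```bash
python3 -m inch '[[[0,0,0],[0,0,2],0],[[0,0,0],[0,0,2],0],[[0,0,0],[0,0,0],0]]'; python3 -m inch '[[[0,0,0],[0,0,2],0],[[0,0,0],[0,0,2],0],[[0,0,0],[0,0,0],0],[[0,0,0],[0,0,0],0]]'
```

```text
clock: 17.62
eef_pos: [661.2, -136.8, 368.0]
ee_rot: [0.999, 0.045, -0.001, -0.0]
contact_force: [-1.4, 0.0, 3.9]
grip_width: -0.4
clock: 18.12
eef_pos: [661.2, -136.8, 364.0]
ee_rot: [0.999, 0.045, -0.002, -0.0]
contact_force: [-2.1, 1.0, 4.6]
grip_width: -0.3
```

```bash
python3 m4.py 11; python3 - <<'E'
from h import *
crop('side',np.load('pics/side11.npz')['p'],330,200,450,350,'pics/s11c.png',4)
E
```

```text
tcp now [ 661.2 -136.8  364. ] target [560.9 -35.5 293. ] clock 18.12 grip -0.3 F [-2.1  1.   4.6]
 turn(tool) [-0.001  0.003  0.002] shift after turn [ -90.9 -109.8   71. ] shift if before turn [ -90.5 -109.9   71.3]
```

View pics/s11c.png

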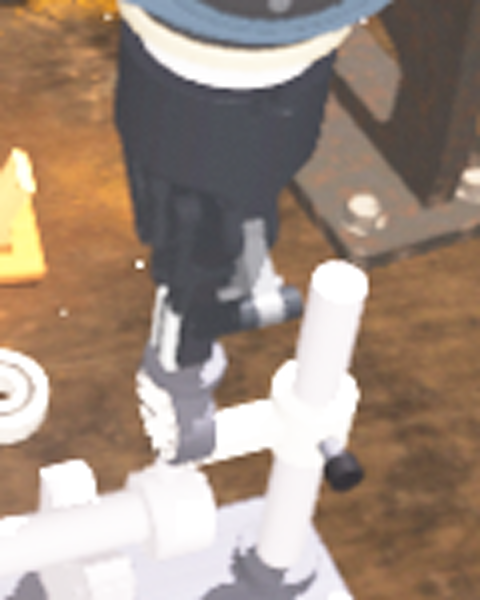

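```bash
python3 -m inch '[[[0,0,0],[0,0,-10],0],[[0,0,0],[0,0,-40],0],[[0,0,0],[0,0,-50],0],[[0,0,0],[-45,0,-10],0],[[0,0,0],[-45,-20,0],0],[[0,0,0],[-45,-40,0],0],[[0,0,0],[-30,-40,0],0],[[0,0,0],[0,0,0],0]]'; cat > m6.py <<'E'
from h import *
import sys
k=sys.argv[1]
for nm in('side','top'):
    for kk in('0',k):
        D=np.load(f'pics/{nm}{kk}.npz');W=wpts(nm,D['d']);L=W-GO;x=L@GE;y=L@GN;z=W[...,2]
        m=(abs(x-76)<12)&(abs(y)<12)&(z>170)&(z<300);print(nm,kk,'pad z',np.median(z[m]).round(1),m.sum())
    h=(x>-100)&(x<-72)&(y>22)&(y<110)&(z>30)&(z<150)   # handle
    if h.sum()>5:
        yy,zz=y[h],z[h]; A=np.c_[yy,zz-84.5]; 
        v=cv2.fitLine(np.c_[yy,zz].astype(np.float32),cv2.DIST_HUBER,0,.01,.01).ravel()
        far=A[np.hypot(*A.T)>np.percentile(np.hypot(*A.T),90)].mean(0)
        print(nm,'handle n',h.sum(),'line slope deg',np.degrees(np.arctan(v[1]/v[0])).round(1),'end angle above horizontal',np.degrees(np.arctan2(far[1],far[0])).round(1),'end y,z',far.round(1))
E
python3 m4.py 12; python3 m6.py 12;python3 - <<'E'
from h import *
crop('side',np.load('pics/side12.npz')['p'],270,210,430,360,'pics/s12c.png',4)
E
```

```text
clock: 19.23
eef_pos: [486.6, -50.6, 475.5]
ee_rot: [0.999, 0.046, -0.001, -0.0]
contact_force: [0.8, -0.0, 0.2]
grip_width: 0.1
tcp now [486.6 -50.6 475.5] target [560.9 -35.5 293. ] clock 19.23 grip 0.1 F [ 0.8 -0.   0.2]
 turn(tool) [-0.001  0.002  0.004] shift after turn [ 75.4  -8.4 182.5] shift if before turn [ 75.7  -8.  182.4]
side 0 pad z 241.9 308
side 12 pad z 189.4 168
side handle n 178 line slope deg 26.6 end angle above horizontal 30.7 end y,z [61.4 36.4]
top 0 pad z 243.6 230
top 12 pad z 190.5 168
```

View pics/s12c.png

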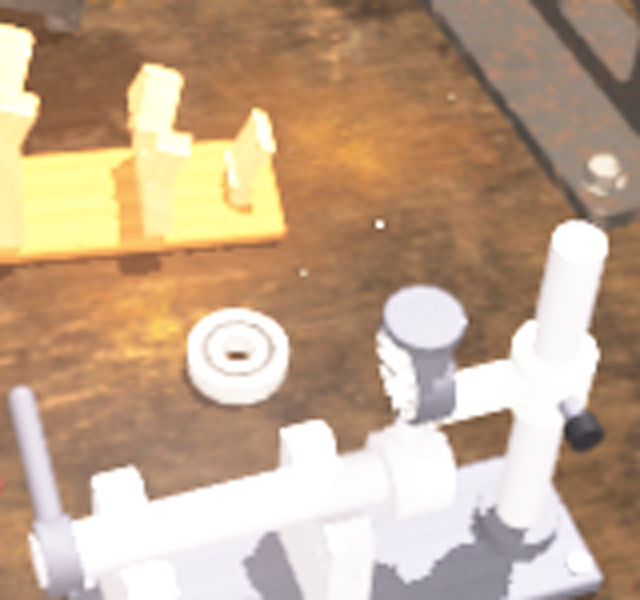

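The readings agree: pad top is at about 190.5, so the plunger is pushed in about 8.5 mm. The handle is 30° above horizontal. Next I'll move over the handle.

```bash
python3 -c "
from h import *
goto(gw(-87,46,150),toolR(5.1),173)"
```

```text
tcp now [488.3 -52.1 475.2] target [ 494.8 -105.6  323. ] clock 19.32 grip -0.1 F [-0.  -0.4  0.2]
 turn(tool) [-0.     0.001  0.002] shift after turn [  1.7  53.9 152.2] shift if before turn [  1.8  53.9 152.2]
```

```bash
python3 -m inch '[[[0,0,0],[1.7,27,20],0],[[0,0,0],[0,27,30],0],[[0,0,0],[0,0,35],0],[[0,0,0],[0,0,35],0],[[0,0,0],[0,0,20],0],[[0,0,0],[0,0,10],0],[[0,0,0],[0,0,0],0],[[0,0,0],[0,0,0],0]]'; python3 m4.py 13; python3 - <<'E'
from h import *
goto(gw(-87,46,150),toolR(5.1),173)
crop('side',np.load('pics/side13.npz')['p'],230,210,390,360,'pics/s13c.png',4)
E
```

```text
clock: 20.32
eef_pos: [494.7, -106.0, 325.2]
ee_rot: [0.999, 0.045, -0.001, -0.0]
contact_force: [-0.3, -0.0, -0.4]
grip_width: 0.1
tcp now [ 494.7 -106.   325.2] target [560.9 -35.5 293. ] clock 20.32 grip 0.1 F [-0.3 -0.  -0.4]
 turn(tool) [-0.     0.002  0.002] shift after turn [ 72.2 -64.4  32.2] shift if before turn [ 72.3 -64.2  32.1]
tcp now [ 494.6 -105.8  325.2] target [ 494.8 -105.6  323. ] clock 20.43 grip 0.2 F [ 0.4 -0.2  0. ]
 turn(tool) [-0.     0.002  0.002] shift after turn [ 0.3 -0.2  2.2] shift if before turn [ 0.3 -0.2  2.2]
```

View pics/s13c.png

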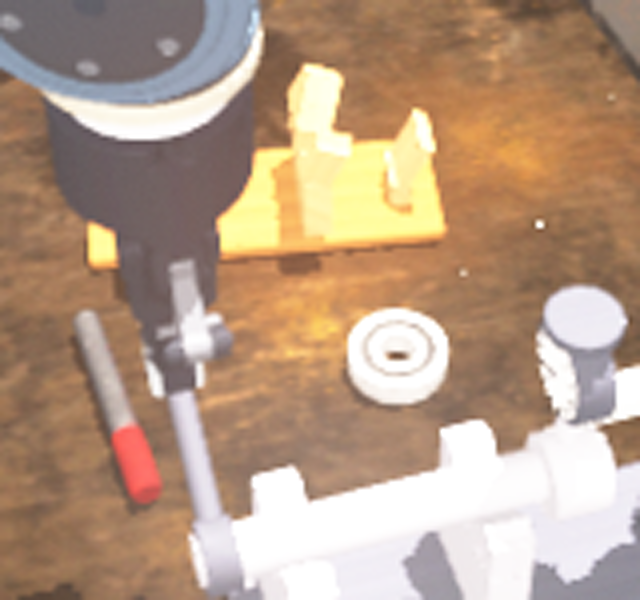

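```bash
python3 -m inch '[[[0,0,0],[0,0,6],0],[[0,0,0],[0,0,6],0],[[0,0,0],[0,0,4],0],[[0,0,0],[0,0,4],0],[[0,0,0],[0,0,4],0],[[0,0,0],[0,0,4],0],[[0,0,0],[0,0,4],0],[[0,0,0],[0,0,4],0],[[0,0,0],[0,0,0],0]]'; python3 -m inch '[[[0,0,0],[0,0,4],0],[[0,0,0],[0,0,4],0],[[0,0,0],[0,0,4],0],[[0,0,0],[0,0,4],0],[[0,0,0],[0,0,0],0]]'; python3 m4.py 14;python3 m6.py 14; python3 - <<'E'
from h import *
crop('side',np.load('pics/side14.npz')['p'],230,210,390,360,'pics/s14c.png',4)
E
```

```text
clock: 21.55
eef_pos: [494.3, -105.7, 288.3]
ee_rot: [0.999, 0.045, -0.001, -0.0]
contact_force: [-0.1, -0.2, 0.2]
grip_width: 0.1
clock: 22.18
eef_pos: [494.1, -105.7, 272.0]
ee_rot: [0.999, 0.045, -0.002, -0.0]
contact_force: [0.3, -0.2, -0.6]
grip_width: 0.3
tcp now [ 494.1 -105.7  272. ] target [560.9 -35.5 293. ] clock 22.18 grip 0.3 F [ 0.3 -0.2 -0.6]
 turn(tool) [-0.001  0.004  0.002] shift after turn [ 72.8 -64.  -21. ] shift if before turn [ 72.8 -63.9 -21.2]
side 0 pad z 241.9 308
side 14 pad z 189.6 170
side handle n 121 line slope deg 86.5 end angle above horizontal 59.6 end y,z [35.5 60.6]
top 0 pad z 243.6 230
top 14 pad z 190.6 167
```

View pics/s14c.png

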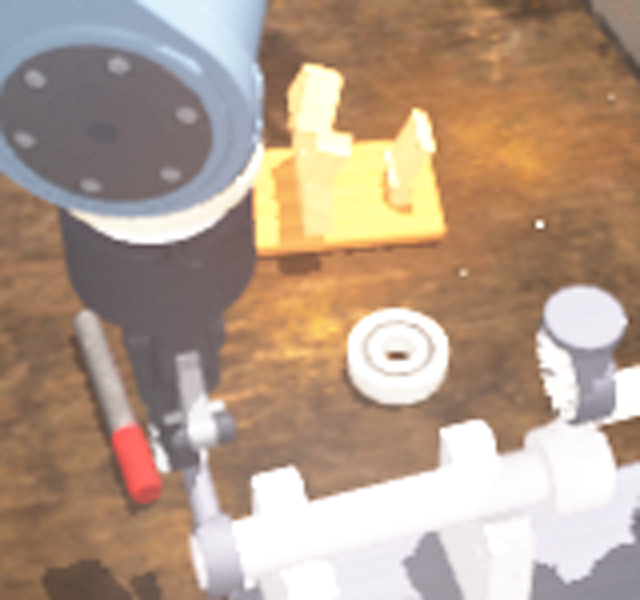

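```bash
python3 -m inch '[[[0,0,0],[0,0,4],0],[[0,0,0],[0,0,4],0],[[0,0,0],[0,0,4],0],[[0,0,0],[0,0,4],0],[[0,0,0],[0,0,4],0],[[0,0,0],[0,0,3],0],[[0,0,0],[0,0,0],0]]'; python3 -m inch '[[[0,0,0],[0,0,-10],0],[[0,0,0],[0,0,-30],0],[[0,0,0],[0,0,-30],0],[[0,0,0],[-10,-20,-30],0],[[0,0,0],[-10,-30,-20],0],[[0,0,0],[0,0,0],0]]'; python3 m4.py 15;python3 m6.py 15; python3 - <<'E'
from h import *
crop('side',np.load('pics/side15.npz')['p'],230,210,390,360,'pics/s15c.png',4)
E
```

```text
clock: 23.15
eef_pos: [494.1, -105.9, 249.2]
ee_rot: [0.999, 0.045, -0.002, -0.0]
contact_force: [-0.2, 0.4, 1.3]
grip_width: -0.2
clock: 23.9
eef_pos: [469.5, -56.7, 371.4]
ee_rot: [0.999, 0.046, -0.0, 0.0]
contact_force: [0.1, -0.3, -0.8]
grip_width: 0.0
tcp now [469.5 -56.7 371.4] target [560.9 -35.5 293. ] clock 23.9 grip 0.0 F [ 0.1 -0.3 -0.8]
 turn(tool) [0.    0.    0.003] shift after turn [ 92.9 -13.1  78.4] shift if before turn [ 92.9 -12.7  78.4]
side 0 pad z 241.9 308
side 15 pad z 189.6 167
side handle n 102 line slope deg -22.2 end angle above horizontal -17.8 end y,z [ 65.6 -21.1]
top 0 pad z 243.6 230
top 15 pad z 190.6 168
```

View pics/s15c.png

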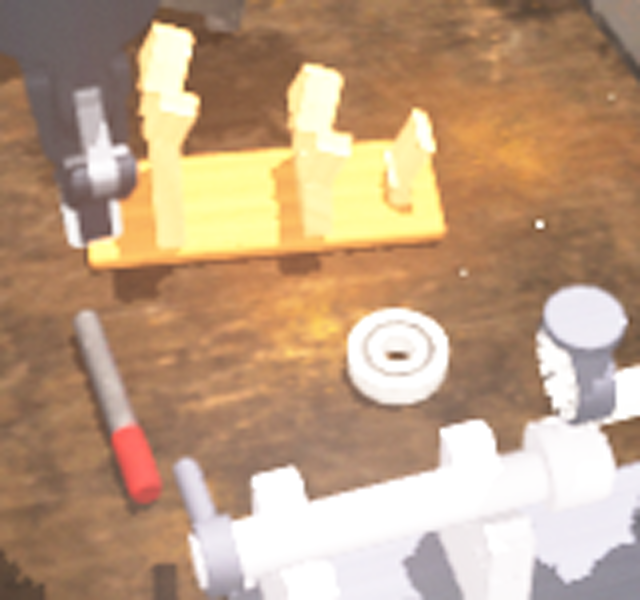

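```bash
python3 -m inch '[[[0,0,0],[10,30,20],0],[[0,0,0],[10,20,30],0],[[0,0,0],[0,0,30],0],[[0,0,0],[0,0,20],0],[[0,0,0],[0,0,12],0],[[0,0,0],[0,0,8],0],[[0,0,0],[0,0,3],0],[[0,0,0],[0,0,2],0],[[0,0,0],[0,0,0],0]]'; python3 -c "
from h import *
goto(gw(-87,46,71.5),toolR(5.1),173)"
```

```text
clock: 25.12
eef_pos: [494.2, -105.7, 244.8]
ee_rot: [0.999, 0.045, -0.001, -0.0]
contact_force: [1.0, -0.6, 2.0]
grip_width: 0.0
tcp now [ 494.2 -105.7  244.8] target [ 494.8 -105.6  244.5] clock 25.12 grip 0.0 F [ 1.  -0.6  2. ]
 turn(tool) [-0.     0.002  0.002] shift after turn [ 0.6 -0.1  0.3] shift if before turn [ 0.6 -0.1  0.3]
```

```bash
python3 -m inch '[[[0,0,0],[0,0,-10],0],[[0,0,0],[0,0,-30],0],[[0,0,0],[0,0,-40],0],[[0,0,0],[-10,-40,-40],0],[[0,0,0],[-10,-60,-40],0],[[0,0,0],[-10,-60,-20],0],[[0,0,0],[0,-60,0],0],[[0,0,0],[0,-60,0],0],[[0,0,0],[0,0,0],0]]'; python3 m4.py 16;python3 m6.py 16; python3 m5.py 16 0 85; python3 - <<'E'
from h import *
crop('side',np.load('pics/side16.npz')['p'],270,240,390,390,'pics/s16c.png',4)
crop('top',np.load('pics/top16.npz')['p'],340,140,440,290,'pics/t16c.png',4)
# initial-vs-now roll check: ring surface points radius vs angle
for k in('7','16'):
  for nm in('side','top'):
    D=np.load(f'pics/{nm}{k}.npz');W=wpts(nm,D['d']);L=W-GO;x=L@GE;y=L@GN;z=W[...,2]
    m=(x>65)&(x<87)&(abs(y)<28)&(z>80)&(z<115)
    if m.sum()>10:
        q=np.c_[y[m],z[m]]
        from scipy.optimize import least_squares
        o=least_squares(lambda c:np.hypot(q[:,0]-c[0],q[:,1]-c[1])-20,[0,88],loss='soft_l1').x
        print(k,nm,m.sum(),'ring centre y,z',o.round(1))
E
```

```text
clock: 26.25
eef_pos: [440.9, 163.6, 419.3]
ee_rot: [0.999, 0.048, -0.001, -0.001]
contact_force: [0.2, -0.7, -0.7]
grip_width: 0.3
tcp now [440.9 163.6 419.3] target [560.9 -35.5 293. ] clock 26.25 grip 0.3 F [ 0.2 -0.7 -0.7]
 turn(tool) [-0.001  0.002  0.007] shift after turn [101.8 208.9 126.3] shift if before turn [100.7 209.8 125.8]
side 0 pad z 241.9 308
side 16 pad z 189.4 165
side handle n 81 line slope deg -27.1 end angle above horizontal -22.7 end y,z [ 62.7 -26.2]
top 0 pad z 243.6 230
top 16 pad z 190.5 167
top handle n 143 line slope deg -27.8 end angle above horizontal -22.6 end y,z [ 65.6 -27.4]
n 1048 y,z at x=0 [-0.2 83.7] slopes [-0.003 -0.001] res 1.096186958630657
-96 28 [ 6. 11. 13.]|-93 41 [14. 17. 19.]|-90 35 [16. 17. 19.]|-87 39 [16. 17. 19.]|-84 40 [17. 18. 21.]|-81 32 [16. 17. 18.]|-78 23 [12. 16. 18.]|-75 27 [11. 12. 13.]|-72 24 [11. 12. 13.]|-69 27 [11. 12. 14.]|-66 23 [11. 12. 13.]|-63 66 [11. 19. 27.]|45 53 [11. 15. 27.]|48 23 [11. 12. 19.]|51 22 [11. 12. 14.]|54 22 [10. 12. 13.]|57 23 [11. 12. 13.]|60 32 [12. 13. 21.]|63 81 [13. 20. 25.]|66 37 [21. 24. 26.]|69 39 [22. 24. 26.]|72 27 [21. 23. 26.]|75 27 [21. 24. 27.]|78 25 [21. 24. 26.]|81 32 [20. 24. 26.]|84 25 [20. 25. 26.]|87 20 [20. 23. 26.]|93 10 [10. 11. 13.]|7 side 269 ring centre y,z [-5.1 86.4]
7 top 45 ring centre y,z [-5.3 88.4]
16 side 235 ring centre y,z [-0.9 89. ]
16 top 158 ring centre y,z [-1.  89.3]
```

View pics/s16c.png

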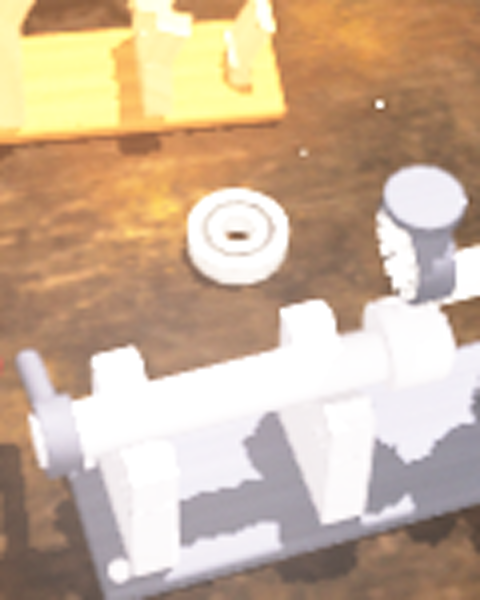

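View pics/t16c.png

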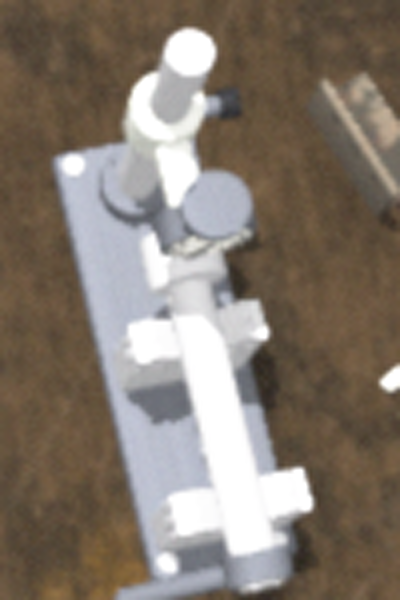

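All the checks pass and the arm is clear, so I'm handing in.

```bash
python3 -c "
from station import readout, job
s=readout.sense();print(s['clock'],s['contact_force'].round(1));print(job.hand_in())"
```

```text
26.35 [-1.5 -1.2 -0.1]
the job is handed in; nothing more can be done
None
```

I laid the shaft level in the V-blocks, pressed the indicator down onto its ring and turned the high spot up. I handed in at 26.4 s of the 61 s allowed; no verdict is reported.

**What I did:** I gripped the shaft square to its 25° slope and levelled it. I slid it in from the left under the plunger, seated it and released it. Then I pressed the pad down with closed fingers and let go. Finally I pushed the handle bar down in two passes and moved the arm clear.

**Last checks:**

| Check | Reading | Limit |
|---|---|---|
| Shaft position along the V-blocks | about 1 mm off | 9 mm |
| Shaft height | within about 1.5 mm of seated | 3 mm |
| Shaft direction | slopes of 0.003 rad or less against the grooves | 0.05 rad |
| Plunger, after pressing | about 8.5 mm in | 5 to 14 mm |
| Plunger, after turning | about 11.5 mm in | 5 to 16.5 mm |
| High spot, from the handle bar | about 2.5° from upright (bar at about −27.5° in both views) | 15° |
| High spot, from the ring centre | about 5° from upright | 15° |

- **Disagreements:** the two cameras differed by 1 to 3 mm throughout. The two high-spot estimates differ by a few degrees, but both are inside the limit.
- **Not seen directly:** the plunger reading is worked out from the height of the indicator's pad. The carriage also started about 8 mm below its top position; I allowed for this.

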